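# Twist the battery keeper's cover shut over its small canister

### The arm

A 6-joint arm with a two-finger parallel gripper is mounted at the origin on the work surface. World frame = base frame: x ahead of the robot, y to its left, z up, the work surface at z = 0. Lengths are in mm, angles in rad, forces in N, time in s.
With the tool pointing down it reaches from about 325 to 925 mm from the base axis. Payload 3.1 kg.
Tool frame: the origin (TCP) lies midway between the tips of the shut fingers; the grasp point (between the pads) lies r.pinch_z behind it (r.pinch_z is the distance from the TCP to the grasp point, in mm); y points along the fingers, z is the direction in which the jaws open and shut, and the axes are right-handed (so a half turn about y gives the same grasp; the last joint's range is limited). The gripper opens to 85 mm and grips with 20 to 120 N. Pads are 22 mm wide; open, the fingers measure 114 mm over their backs; the gripper's body (76 mm by 85 mm) begins 54 mm behind the grasp point. The pads swing forward as they close: fully open they stand 13 mm farther back than shut.
Start: joints at [-1.292, 0.217, 1.613, -0, 1.311, -0.112], TCP at [238.102, -577.881, 231.3] pointing down, gripper open.
Joint ranges: [-2.75, 2.75], [-0.78, 2.1], [0.31, 2.55], [-1.13, 4.27], [0.13, 2.63], [-2.58, 2.58]. Speed limits (rad/s): [2.79, 2.79, 3.14, 3.14, 3.14, 3.14].

### API

Orientations are given as a unit quaternion [x, y, z, w].
In Python, from station import r gives the robot as it stands.
- The arm moves only by the tool carry_out, never from a script. Its argument "plan" is a list of rows, each an object with "jaw": the closure, from 0 (fully open) to 1 (shut); "offset": the shift along the tool's x, y, z in mm, a list of three; "spin": the turn about the tool's y in degrees. A call has 1 to 12 rows; each row is the pose to reach, as a shift and turn from the pose measured when the call began, along the tool's axes at that moment; what a row does not reach only later rows make up. A row lasts 1/10 s, in which the tool goes at most 50 mm and 8.59 degrees, less where a joint would pass 70% of its speed; a pose out of reach is approached as far as the arm can. A call with a gripper value outside its range is refused whole. The fingers move at their own pace and stop on an object; "force" is the grip in N (left out, the last holds). Time passes only in rows, so rows that repeat a pose let the fingers close. It gives the time, the measured TCP pose, the force and the opening at its end, in the units of the state.
- r.sense(): the state, without advancing time (a new reading comes with each control period).
- r.grab_frame(name): name is "side" or "top" or "wrist"; returns a dict with "pixels" (400x640x3 uint8, blue, green, red), "vfov" (degrees; the focal length in pixels is half the picture's height over the tangent of half this angle, whatever the lens; pixels are square), "cx", "cy" (the principal point, pixels), "camera_from_world" (4x4, takes a point from world to camera coordinates); the wrist camera has in their place "tool_from_camera" (4x4, takes a point from camera to tool coordinates, whose origin is the TCP and whose axes are the tool frame's). Camera axes: x right, y up, looking along -z (the intrinsics and any distortion apply to the point x, -y, -z); pixel columns grow to the right and rows downward; lengths in mm; the calibration is good to about 2 mm. A picture is of the moment at which its call begins: read the wrist's pose just before it. There is no depth.
- r.job_done(): hands the job in, once; it reports no verdict.
Trained networks look in a picture, given as the dict that the camera call returned (one of the last four; its "shot" number tells which), for a name from the list of things; names that differ only in an ending like _2 or _b are one class to them, and where a whole thing is asked for, a point or a joint stands for the part that bears it (a point fixed in the world has none). Each returns a list of dicts, best first, with "p" (0 to 1); they miss things now and then, are a little off and sometimes report something else, mostly with a low value. They report only what shows in the picture. A call takes as long as a camera call. They do not tell look-alikes from the thing itself.
- r.regions_of(picture, name): "mask" (400x640 bool, what is visible of it) and "point" ([column, row] in pixels, amid what is visible of it).
The state is a dict: "t": time; "joints": joint angles; "joint_velocities": joint speeds; "joint_efforts": joint torques, N m; "tcp_pos": TCP position; "orientation": TCP orientation; "ft_force": force on the tool from outside, world axes, zero at the start; "torque": the same for the moment, N m; "width": finger opening in mm.
Only numpy, scipy, OpenCV 4.12 (cv2) and the standard library are available. Lean on these libraries where they do the work, as an engineer would, in place of code of your own. Each camera call takes 0.05 s, during which the arm holds its last target. There are 200 camera calls.

### The job

Close the battery keeper on the cabinet: lower the wide finned cover over the small canister standing in the keeper's base, with the cover's two ears clear of the base's two hooks, until it sits flat on the base plate, then twist it until both ears are squarely under the hooks, and let go. Leave the narrow cover standing where it is.

Things in the scene. Friction and masses are not known exactly. Their poses are not given: they have to be found in the camera images.
- base: Keeper base, fixed: dark steel, aluminium hooks. Origin: centre of underside, z up. Plate 124 mm across, 6 thick; middle collar 52 across, 12 above plate. Two hooks on its edge, on its own +x and -x: 18 wide, post inner face 53 from centre, tongue reaching in to 41, tongue underside 11 and top 17 above plate; open at both sides, so ears can turn in from either side.
- cover_mid (a point): Wide loose aluminium cover, mouth down; point on axis half-way up, 44 mm above the mouth. Cup 68 across (62 inside), 60 tall; on top a fin 46 long (own x), 14 thick (y), 28 tall. Ears at mouth, 16 wide, 6 thick, along own +x/-x to 46 from axis. Goes down only with ears 30+ degrees off the hooks; seated: point 50 above base origin. Shut: its x along base x, either way round; no click or stop.
- inner_mid (a point): Small closed grey canister, loose, 38 mm across and 48 mm tall with bevelled shoulders, already standing in the base's collar. This point is on its axis half-way up (24 mm). z is its axis. It is not to be handled; it ends up inside the cover.
- narrow_mid (a point): Narrow aluminium cover, a bystander: same form and height (88 mm) as the wide one but only 44 mm across its cup, fin 36 mm long, ears to 34 mm from the axis; too small for this base. This point is on its axis half-way up (44 mm). It may stand to the robot's left or right.
There are look-alikes about, which are no part of the job. Leave any orange look-alike of the part that bears cover_mid alone. Of the things that look like the part that bears inner_mid, the smaller one is meant.

How it is judged:
By the outcome, as a careful person would: the job done as asked, in the order asked, and still so for the second after the job is handed in, with the robot touching nothing.
It also fails if it takes over 42 s, if anything falls off the work surface, if the arm or the gripper's body presses on something with over 40 N, if the wrist force passes 120 N, or if a joint passes its speed limit or range.

## Working session

There is one attempt and no reset: what is moved stays moved. The work goes in short steps, Python scripts to look and compute and a tool call to move; the robot and the scene stay as the last step left them, time stands still between calls to the robot, and variables do not carry over. Pictures are saved under pics/ and viewed, about 8 in all and at most 12, crops included, and the job is handed in when it is done.

Besides the shell and the picture viewer there is one more tool, called as name([rows], argument=value, ...), one row to a line, values as JSON. carry_out: Moves the arm, as the interface text tells. Its arguments: {"type":"object","properties":{"plan":{"type":"array"},"force":{"type":"number"}},"required":["plan"]}

```bash
ls; mkdir -p pics; python3 - <<'E'
from station import r
import cv2,numpy as np
s=r.sense();print(s,r.pinch_z)
for n in("side","top"):
    f=r.grab_frame(n);cv2.imwrite(f"pics/{n}0.png",f["pixels"])
    print(n,f["vfov"],f["cx"],f["cy"],np.round(f["camera_from_world"],4).tolist(),[k for k in f])
    for o in("base","cover_mid","inner_mid","narrow_mid"):
        print(o,[(round(d["p"],2),np.round(d["point"]).tolist(),int(d["mask"].sum())) for d in r.regions_of(f,o)])
E
```

```text
pics
{'t': 0.0, 'joints': array([-1.29217329e+00,  2.17784009e-01,  1.61492649e+00,  1.98470563e-05,
        1.31130505e+00, -1.12199551e-01]), 'joint_velocities': array([ 3.76067069e-04, -8.71710966e-05,  8.00385671e-04, -3.56133720e-04,
        6.40840162e-04,  5.24852743e-04]), 'joint_efforts': array([-1.05070048e-03, -3.96854103e+01, -3.03850937e+01, -1.25830866e-04,
        9.88832151e-03,  2.18981526e-06]), 'tcp_pos': array([ 237.89371306, -577.07280639,  229.95375486]), 'orientation': array([-0.1373615 ,  0.69450311, -0.69279467,  0.13723262]), 'ft_force': array([0.2354599 , 0.14076172, 0.42635765]), 'torque': array([ 0.03290855,  0.0727779 , -0.03471404]), 'width': 85.58941863373653} 18.700000000000003
side 55.79936618870794 317.8428032794582 193.9730372405406 [[-0.7899, -0.6131, 0.014, 346.3202], [0.3541, -0.4373, 0.8267, -210.7605], [-0.5007, 0.6579, 0.5625, -473.0045], [0.0, 0.0, 0.0, 1.0]] ['pixels', 'vfov', 'cx', 'cy', 'camera_from_world', 'shot']
base [(0.94, [287.0, 208.0], 1728)]
cover_mid [(0.98, [397.0, 148.0], 1122), (0.84, [341.0, 152.0], 1072), (0.23, [288.0, 194.0], 467), (0.2, [286.0, 207.0], 1708)]
inner_mid [(0.82, [364.0, 220.0], 1179), (0.76, [289.0, 193.0], 424)]
narrow_mid [(0.62, [197.0, 287.0], 2095)]
top 55.52355284684802 324.3437215271962 200.94435033984666 [[-0.0257, -0.9996, -0.0108, -11.65], [0.9904, -0.0269, 0.1354, -459.6018], [-0.1356, -0.0072, 0.9907, -881.6923], [0.0, 0.0, 0.0, 1.0]] ['pixels', 'vfov', 'cx', 'cy', 'camera_from_world', 'shot']
base [(0.89, [323.0, 186.0], 1767)]
cover_mid [(0.76, [402.0, 165.0], 836), (0.75, [441.0, 204.0], 913)]
inner_mid [(0.96, [329.0, 240.0], 396), (0.56, [321.0, 177.0], 214)]
narrow_mid [(0.69, [214.0, 204.0], 423)]
```

```bash
python3 - <<'E'
import cv2,numpy as np
a=cv2.imread("pics/side0.png")[100:340,140:460];b=cv2.imread("pics/top0.png")[120:280,180:480]
a=cv2.resize(a,(400,300));a=cv2.resize(cv2.imread("pics/side0.png")[100:340,140:460],(640,480),interpolation=cv2.INTER_CUBIC)
cv2.imwrite("pics/s1.png",a);cv2.imwrite("pics/t1.png",cv2.resize(b,(780,416),interpolation=cv2.INTER_CUBIC))
E
```

```text
(no output)
```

View pics/s1.png

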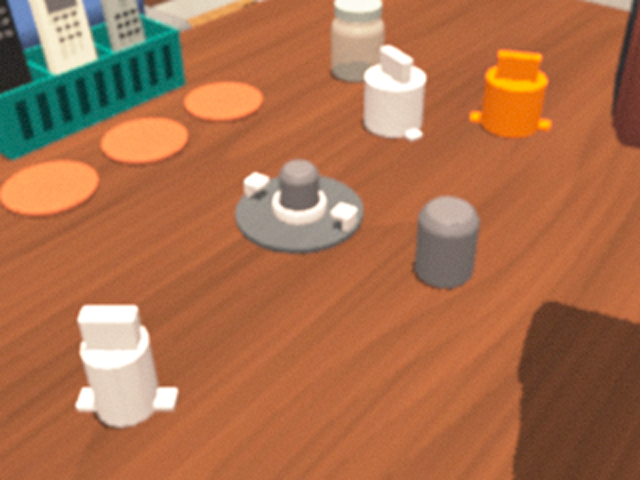

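View pics/t1.png

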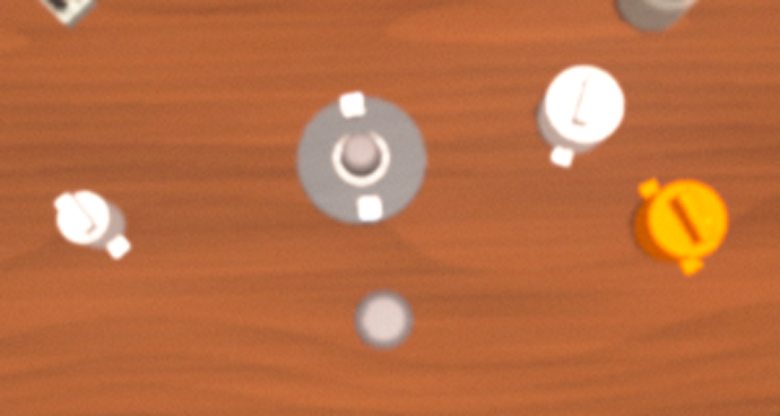

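The wide cover is white at full-frame pixel (403,160) in the top view and (397,148) in the side view. Next to it in the top view is the orange look-alike at (441,204). The narrow cover is at (214,204). The base hooks show at about (315,160) and (322,200), with the small canister in the collar.

```bash
cat > h.py <<'E'
import numpy as np,cv2
from scipy.spatial.transform import Rotation as R
from scipy.optimize import minimize
def K(f):
    F=200/np.tan(np.radians(f["vfov"])/2);return np.array([[F,0,f["cx"]],[0,F,f["cy"]],[0,0,1]])
def T(f,s=None):
    if "camera_from_world" in f: return np.array(f["camera_from_world"])
    M=np.eye(4);M[:3,:3]=R.from_quat(s["orientation"]).as_matrix();M[:3,3]=s["tcp_pos"]
    return np.linalg.inv(M@np.array(f["tool_from_camera"]))
def proj(f,P,s=None):
    c=P@T(f,s)[:3,:3].T+T(f,s)[:3,3];c=c*[1,-1,-1];u=c@K(f).T;return u[:,:2]/u[:,2:]
def ray(f,px,z,s=None):
    C=np.linalg.inv(T(f,s));d=np.linalg.inv(K(f))@[px[0],px[1],1];d=C[:3,:3]@(d*[1,-1,-1]);o=C[:3,3]
    return o+d*(z-o[2])/d[2]
def cyl(rad,z0,z1):
    a=np.linspace(0,2*np.pi,40,endpoint=False);return np.array([[rad*np.cos(t),rad*np.sin(t),z] for z in(z0,z1) for t in a])
def box(x0,x1,y0,y1,z0,z1): return np.array([[x,y,z] for x in(x0,x1) for y in(y0,y1) for z in(z0,z1)])
COVER=[cyl(34,0,60),box(-23,23,-7,7,60,88),box(30,46,-8,8,0,6),box(-46,-30,-8,8,0,6)]
BASE=[cyl(62,0,6),box(41,60,-9,9,17,23),box(-60,-41,-9,9,17,23),box(53,60,-9,9,6,23),box(-60,-53,-9,9,6,23),cyl(26,0,18),cyl(17,20,66)]
def sil(f,parts,p,z=0,s=None,k=4):
    m=np.zeros((400*k,640*k),np.uint8);c,sn=np.cos(p[2]),np.sin(p[2]);Rz=np.array([[c,-sn,0],[sn,c,0],[0,0,1]])
    for q in parts:
        u=proj(f,q@Rz.T+[p[0],p[1],z],s);cv2.fillConvexPoly(m,cv2.convexHull((u*k+k/2).astype(np.int32)),255)
    return cv2.resize(m,(640,400),interpolation=cv2.INTER_AREA)/255.
def fit(views,parts,p0,z=0):
    def cost(p):
        return sum(np.abs(sil(f,parts,p,z,s)-m).sum()/m.sum() for f,m,s in views)
    best=None
    for a in np.arange(0,np.pi,np.pi/6):
        o=minimize(cost,[*p0,a],method="Nelder-Mead",options=dict(initial_simplex=np.array([[*p0,a],[p0[0]+15,p0[1],a],[p0[0],p0[1]+15,a],[*p0,a+.3]]),xatol=.05,fatol=1e-4,maxiter=120))
        if best is None or o.fun<best.fun:best=o
    return best.x,best.fun
E
python3 - <<'E'
from h import *
from station import r
S=r.grab_frame("side");Tt=r.grab_frame("top")
def near(f,o,px): return min(r.regions_of(f,o),key=lambda d:np.hypot(*(np.array(d["point"])-px)))["mask"]
a=near(S,"cover_mid",[397,148]);a2=near(S,"cover_mid",[341,152])
def col(m,f): return f["pixels"][m].mean(0).round()
print(col(a,S),col(a2,S))
b=near(Tt,"cover_mid",[402,165])
wa=a2 if np.ptp(col(a2,S))<np.ptp(col(a,S)) else a
p0=ray(Tt,[402,165],40)[:2];print("c0",p0, fit([(S,wa,None),(Tt,b,None)],COVER,p0))
h1,h2=ray(Tt,[315.4,160],23),ray(Tt,[322.3,200],23);print("hooks",h1,h2,np.linalg.norm(h1-h2))
h3,h4=ray(S,[140+257/2,100+178/2],23),ray(S,[140+344/2,100+208/2],23);print("hooksS",h3,h4,np.linalg.norm(h3-h4))
s=r.sense();print(R.from_quat(s["orientation"]).as_matrix().round(3))
f=r.grab_frame("wrist");print(f["vfov"],np.round(f["tool_from_camera"],3).tolist())
E
```

```text
[ 10. 128. 239.] [202. 216. 233.]
c0 [ 540.07631864 -212.8005233 ] (array([ 5.51429014e+02, -2.14943786e+02, -3.32769383e-01]), np.float64(0.12276341789265686))
hooks [562.53264493  -4.33590356  23.        ] [462.7008242  -18.83356957  23.        ] 100.87901045773799
hooksS [564.84947979  -3.53362926  23.        ] [466.55090856 -17.87348848  23.        ] 99.33901886079026
[[-0.925  0.     0.381]
 [-0.381 -0.    -0.925]
 [ 0.    -1.     0.   ]]
67.10677083422267 [[-0.0, -0.946, -0.324, -82.299], [0.0, 0.324, -0.946, -143.014], [1.0, -0.0, 0.0, -0.3], [0.0, 0.0, 0.0, 1.0]]
```

carry_out([
  {"jaw": 0, "offset": [-40, 5, -20], "spin": 4},
  {"jaw": 0, "offset": [-80, 10, -40], "spin": 8},
  {"jaw": 0, "offset": [-120, 15, -60], "spin": 12},
  {"jaw": 0, "offset": [-160, 20, -81], "spin": 16},
  {"jaw": 0, "offset": [-200, 25, -101], "spin": 20},
  {"jaw": 0, "offset": [-240, 30, -121], "spin": 24},
  {"jaw": 0, "offset": [-280, 35, -141], "spin": 28},
  {"jaw": 0, "offset": [-320, 40, -161], "spin": 32},
  {"jaw": 0, "offset": [-360, 45, -181], "spin": 36},
  {"jaw": 0, "offset": [-400, 50, -201], "spin": 40},
  {"jaw": 0, "offset": [-427, 50, -216], "spin": 41},
  {"jaw": 0, "offset": [-427, 50, -216], "spin": 41},
], force=60)

```text
t: 2.0
tcp_pos: [552.7, -212.2, 181.2]
orientation: [0.113, 0.699, -0.698, -0.112]
ft_force: [0.0, 0.2, -0.7]
width: 85.1
```

```bash
python3 - <<'E'
from h import *
from station import r
s=r.sense();f=r.grab_frame("wrist");im=f["pixels"].copy()
print(s["t"],s["tcp_pos"].round(1),R.from_quat(s["orientation"]).as_matrix().round(3).tolist(),abs(s["joint_velocities"]).max())
for d in r.regions_of(f,"cover_mid"):
    m=d["mask"];print(round(d["p"],2),d["point"],m.sum(),f["pixels"][m].mean(0).round())
ds=[d for d in r.regions_of(f,"cover_mid") if np.ptp(f["pixels"][d["mask"]].mean(0))<80]
if ds:
    p,c=fit([(f,ds[0]["mask"],s)],COVER,[551,-215]);print(p,np.degrees(p[2]),c)
    k=(sil(f,COVER,p,0,s)>.5).astype(np.uint8);cs,_=cv2.findContours(k,0,2);cv2.drawContours(im,cs,-1,(0,255,0),1)
cv2.imwrite("pics/w1.png",im)
E
```

```text
2.0 [ 552.7 -212.2  181.2] [[-0.949, 0.001, -0.315], [0.315, 0.001, -0.949], [-0.001, -1.0, -0.001]] 0.0607555231814739
0.94 [321.7, 187.3] 4830 [180. 190. 208.]
0.58 [431.7, 250.9] 3892 [ 57. 142. 220.]
[ 5.47295920e+02 -2.13904728e+02 -3.49948868e-01] -20.05059319166345 0.018713920350748998
```

View pics/w1.png

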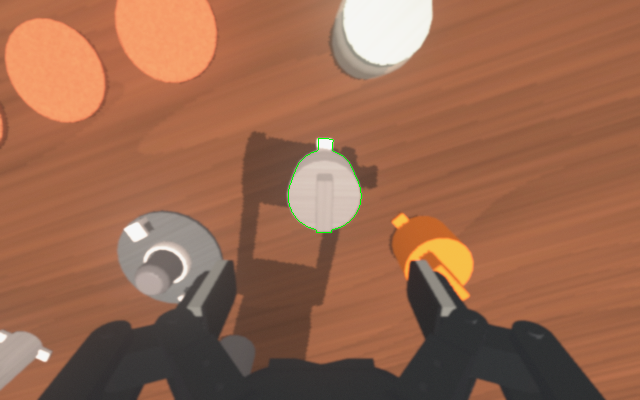

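The wrist view shows the cover fitted well (green outline, centred near (324,190)). It is at about (547,-214) with yaw -20°, and the orange one at (435,255) is well clear. I'll descend onto the fin now.

carry_out([
  {"jaw": 0.4, "offset": [4.6, 10, 3.3], "spin": 1.7},
  {"jaw": 0.4, "offset": [4.6, 35, 3.3], "spin": 1.7},
  {"jaw": 0.4, "offset": [4.6, 65, 3.3], "spin": 1.7},
  {"jaw": 0.4, "offset": [4.6, 90, 3.3], "spin": 1.7},
  {"jaw": 0.4, "offset": [4.6, 107, 3.3], "spin": 1.7},
  {"jaw": 0.4, "offset": [4.6, 117, 3.3], "spin": 1.7},
  {"jaw": 0.4, "offset": [4.6, 117, 3.3], "spin": 1.7},
  {"jaw": 0.4, "offset": [4.6, 117, 3.3], "spin": 1.7},
], force=60)

```text
t: 2.95
tcp_pos: [544.9, -218.4, 64.8]
orientation: [-0.125, -0.696, 0.696, 0.125]
ft_force: [0.1, 0.3, 0.4]
width: 51.4
```

```bash
python3 - <<'E'
from h import *
from station import r
s=r.sense();f=r.grab_frame("wrist");cv2.imwrite("pics/w2.png",f["pixels"]);print(s["tcp_pos"],s["ft_force"],s["width"],R.from_quat(s["orientation"]).as_matrix().round(3).tolist())
E
```

```text
[ 544.8997322  -218.38527847   64.79081603] [0.14045914 0.33451667 0.3669842 ] 51.4386380172507 [[-0.938, 0.0, -0.348], [0.348, -0.001, -0.938], [-0.0, -1.0, 0.001]]
```

View pics/w2.png

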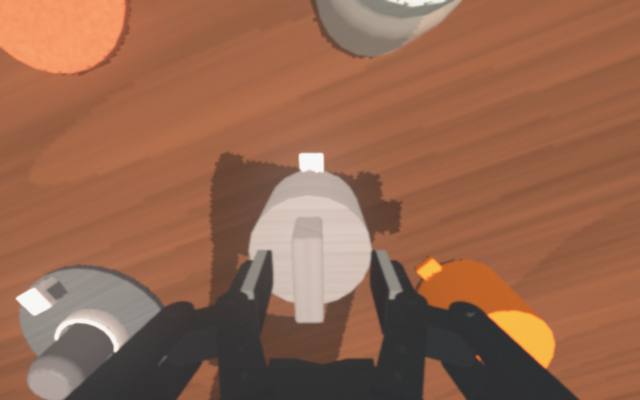

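The fin is between the jaws, but at col 308 it sits left of the jaw middle (321), about 5 mm off. That agrees with the measured TCP pose. I'll correct this and close.

carry_out([
  {"jaw": 0.4, "offset": [-0.7, 0, -5.2], "spin": 0},
  {"jaw": 0.4, "offset": [-0.7, 0, -5.2], "spin": 0},
  {"jaw": 0.4, "offset": [-0.7, 0, -5.2], "spin": 0},
  {"jaw": 1, "offset": [-0.7, 0, -5.2], "spin": 0},
  {"jaw": 1, "offset": [-0.7, 0, -5.2], "spin": 0},
  {"jaw": 1, "offset": [-0.7, 0, -5.2], "spin": 0},
  {"jaw": 1, "offset": [-0.7, 0, -5.2], "spin": 0},
  {"jaw": 1, "offset": [-0.7, 0, -5.2], "spin": 0},
], force=60)

```text
t: 3.8
tcp_pos: [548.0, -213.8, 65.5]
orientation: [-0.125, -0.696, 0.696, 0.124]
ft_force: [-0.2, 0.3, 0.6]
width: 12.5
```

carry_out([
  {"jaw": 1, "offset": [0, -15, 0], "spin": 0},
  {"jaw": 1, "offset": [0, -40, 0], "spin": 0},
  {"jaw": 1, "offset": [0, -75, 0], "spin": 0},
  {"jaw": 1, "offset": [0, -110, -15], "spin": 0},
  {"jaw": 1, "offset": [0, -135, -40], "spin": 0},
  {"jaw": 1, "offset": [1, -135, -75], "spin": 0},
  {"jaw": 1, "offset": [1, -135, -110], "spin": 0},
  {"jaw": 1, "offset": [2, -135, -140], "spin": 0},
  {"jaw": 1, "offset": [2, -135, -165], "spin": 0},
  {"jaw": 1, "offset": [2, -135, -178], "spin": 0},
  {"jaw": 1, "offset": [2, -135, -178], "spin": 0},
  {"jaw": 1, "offset": [2, -135, -178], "spin": 0},
])

```text
t: 5.0
tcp_pos: [607.5, -46.7, 200.5]
orientation: [-0.125, -0.695, 0.697, 0.124]
ft_force: [0.8, -0.9, -1.6]
width: 12.7
```

```bash
python3 - <<'E'
from h import *
from station import r
s=r.sense();f=r.grab_frame("wrist");im=f["pixels"].copy()
print(s["t"],s["width"],s["ft_force"].round(1),s["tcp_pos"].round(1),R.from_quat(s["orientation"]).as_matrix().round(3).tolist(),abs(s["joint_velocities"]).max())
out=[(o,d) for o in("base","cover_mid") for d in r.regions_of(f,o)]
for o,d in out:print(o,round(d["p"],2),d["point"],d["mask"].sum())
d=[d for o,d in out if o=="base"][0]
np.savez("w3.npz",m=d["mask"])
# plate+hooks+collar+canister; union mask with canister if separate
m=d["mask"]
for e in r.regions_of(f,"inner_mid"):
    print("inner",e["p"],e["point"],e["mask"].sum())
    if (cv2.dilate(e["mask"].astype(np.uint8),np.ones((9,9)))&m).sum()>50: m=m|e["mask"]
p,c=fit([(f,m,s)],BASE,[514,-11]);print(p,np.degrees(p[2]),c)
k=(sil(f,BASE,p,0,s)>.5).astype(np.uint8);cs,_=cv2.findContours(k,0,2);cv2.drawContours(im,cs,-1,(0,255,0),1)
for q in BASE[1:3]:
    c_,s_=np.cos(p[2]),np.sin(p[2]);u=proj(f,q@np.array([[c_,-s_,0],[s_,c_,0],[0,0,1]]).T+[p[0],p[1],0],s);cv2.polylines(im,[cv2.convexHull(u.astype(np.int32))],True,(255,0,0),1)
cv2.imwrite("pics/w3.png",im)
E
```

```text
5.0 12.67573762741906 [ 0.8 -0.9 -1.6] [607.5 -46.7 200.5] [[-0.938, 0.001, -0.347], [0.347, -0.002, -0.938], [-0.002, -1.0, 0.002]] 0.020021522224313883
cover_mid 0.89 [581.4, 239.8] 5879
cover_mid 0.63 [319.4, 230.3] 10685Traceback (most recent call last):
  File "<stdin>", line 7, in <module>
IndexError: list index out of range
```

```bash
python3 - <<'E'
from h import *
from station import r
s=r.sense();f=r.grab_frame("wrist");im=f["pixels"].copy();cv2.imwrite("pics/w3raw.png",im)
print([(d["p"],d["point"],d["mask"].sum()) for o in ("base","inner_mid") for d in r.regions_of(f,o)])
p=[514,-11,np.radians(8.3)]
k=(sil(f,BASE,p,0,s)>.5).astype(np.uint8);cs,_=cv2.findContours(k,0,2);cv2.drawContours(im,cs,-1,(0,255,0),1)
cv2.imwrite("pics/w3.png",im)
E
```

```text
[]
```

View pics/w3.png

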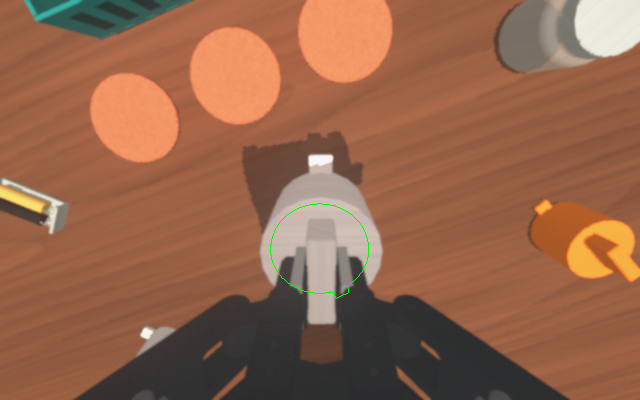

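The base is hidden under the held cover, because image up is the tool's -x. I'll go past it towards the robot so it comes into view.

carry_out([
  {"jaw": 1, "offset": [20, 0, 0], "spin": 0},
  {"jaw": 1, "offset": [50, 0, 0], "spin": 0},
  {"jaw": 1, "offset": [90, 0, 0], "spin": 0},
  {"jaw": 1, "offset": [130, 0, 0], "spin": 0},
  {"jaw": 1, "offset": [170, 0, 0], "spin": 0},
  {"jaw": 1, "offset": [205, 0, 0], "spin": 0},
  {"jaw": 1, "offset": [228, 0, 0], "spin": 0},
  {"jaw": 1, "offset": [240, 0, 0], "spin": 0},
  {"jaw": 1, "offset": [240, 0, 0], "spin": 0},
  {"jaw": 1, "offset": [240, 0, 0], "spin": 0},
  {"jaw": 1, "offset": [240, 0, 0], "spin": 0},
])

```text
t: 6.4
tcp_pos: [383.9, 36.3, 200.4]
orientation: [-0.126, -0.695, 0.696, 0.125]
ft_force: [-0.7, 0.9, -1.5]
width: 12.6
```

```bash
python3 - <<'E'
from h import *
from station import r
s=r.sense();f=r.grab_frame("wrist");im=f["pixels"].copy();cv2.imwrite("pics/w4raw.png",im)
print(s["t"],s["tcp_pos"].round(1),s["orientation"].round(4).tolist(),abs(s["joint_velocities"]).max())
D=[d for o in ("base","inner_mid") for d in r.regions_of(f,o)]
print([(round(d["p"],2),d["point"],d["mask"].sum()) for d in D])
p=[514,-11,np.radians(8.3)]
if D:
    m=D[0]["mask"]
    for d in D[1:]:
        if (cv2.dilate(d["mask"].astype(np.uint8),np.ones((9,9)))&m).sum()>50: m=m|d["mask"]
    p,c=fit([(f,m,s)],BASE,p[:2]);print(p,np.degrees(p[2]),c)
k=(sil(f,BASE,p,0,s)>.5).astype(np.uint8);cs,_=cv2.findContours(k,0,2);cv2.drawContours(im,cs,-1,(0,255,0),1)
for q in BASE[1:3]+BASE[5:6]:
    c_,s_=np.cos(p[2]),np.sin(p[2]);u=proj(f,q@np.array([[c_,-s_,0],[s_,c_,0],[0,0,1]]).T+[p[0],p[1],0],s);cv2.polylines(im,[cv2.convexHull(u.astype(np.int32))],True,(255,0,0),1)
cv2.imwrite("pics/w4.png",cv2.resize(im[0:300,160:480],None,fx=2,fy=2))
E
```

```text
6.4 [383.9  36.3 200.4] [-0.1264, -0.6954, 0.6964, 0.1245] 0.007416324962788683
[(0.72, [315.4, 62.2], np.int64(9141)), (0.84, [315.4, 32.9], np.int64(1709)), (0.82, [383.2, 180.8], np.int64(2579))]
[512.89282835  -8.99148651   2.15681208] 123.5762296713889 0.023712331540285726
```

View pics/w4.png

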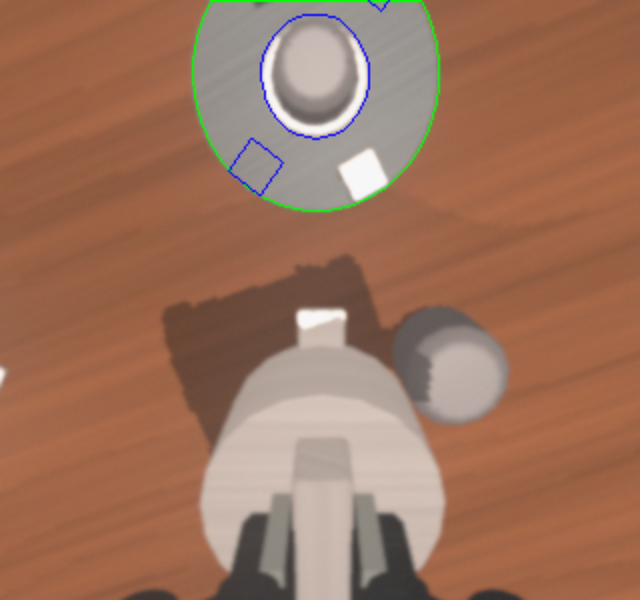

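```bash
python3 - <<'E'
from h import *
from station import r
s=r.sense();f=r.grab_frame("wrist");g=f["pixels"]
# white hook top blob
m=(g[65:108,325:360].min(2)>205).astype(np.uint8);n,l,st,c=cv2.connectedComponentsWithStats(m);i=1+st[1:,4].argmax()
cnt=cv2.findContours((l==i).astype(np.uint8),0,2)[0][0];rc=cv2.minAreaRect(cnt);px=np.array(rc[0])+[325,65]
h=ray(f,px,23,s);b=np.array([512.9,-9.0]);d=b-h[:2];print(px,rc,st[i],h,np.hypot(*d),np.degrees(np.arctan2(d[1],d[0])))
co=[ray(f,q+[325,65],23,s)[:2] for q in cv2.boxPoints(rc)];
for i in range(4):
    e=co[i]-co[i-1];print(np.hypot(*e),np.degrees(np.arctan2(e[1],e[0]))%90)
M=R.from_quat(s["orientation"]).as_matrix();print(M.round(3).tolist(), "tool z ang",np.degrees(np.arctan2(M[1,2],M[0,2])))
t=np.array([513.6,-8.9,200.4]);print("offset",M.T@(t-s["tcp_pos"]))
# held cover fit along ears: ear white blob
p=[383.3,36.2,np.radians(-20)]
k=(sil(f,COVER,p,135,s)>.5).astype(np.uint8);im=g.copy();cs,_=cv2.findContours(k,0,2);cv2.drawContours(im,cs,-1,(0,255,0),1);cv2.imwrite("pics/w5.png",cv2.resize(im[120:360,200:440],None,fx=2,fy=2))
E
```

```text
[341.29999924  86.10000038] ((16.299999237060547, 21.100000381469727), (20.124608993530273, 19.230182647705078), 63.43495178222656) [  5   9  24  25 379] [463.30501914 -15.65893345  23.        ] 50.04001919970942 7.647156994674729
19.21325466719881 8.157439907795595
18.544698683765205 4.627835406304754
19.071423608493117 9.166287580838173
18.871657776211762 5.129356497104965
[[-0.937, 0.001, -0.349], [0.349, -0.002, -0.937], [-0.002, -1.0, 0.001]] tool z ang -110.4412679815541
offset [-137.81388192   -0.15421713   -2.99424434]
```

View pics/w5.png

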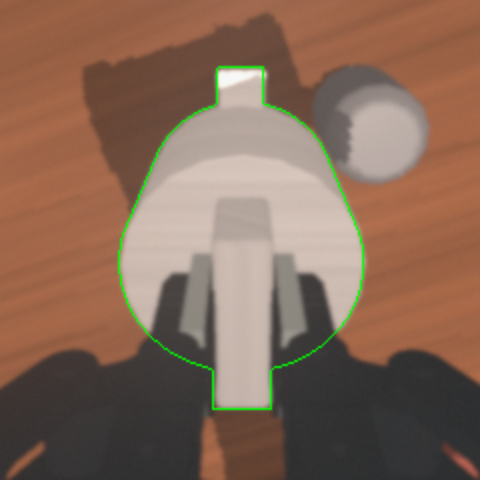

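The held cover matches its model outline exactly, so the grasp is true. The base is at (512.9,-9.0) with yaw about 8°. I'll move over it with the ears about 41° off the hooks.

carry_out([
  {"jaw": 1, "offset": [-15, 0, 0], "spin": 2},
  {"jaw": 1, "offset": [-40, 0, -1], "spin": 4},
  {"jaw": 1, "offset": [-70, 0, -2], "spin": 7},
  {"jaw": 1, "offset": [-100, 0, -3], "spin": 9},
  {"jaw": 1, "offset": [-125, 0, -3], "spin": 12},
  {"jaw": 1, "offset": [-137.8, 0, -3], "spin": 12.5},
  {"jaw": 1, "offset": [-137.8, 0, -3], "spin": 12.5},
  {"jaw": 1, "offset": [-137.8, 0, -3], "spin": 12.5},
  {"jaw": 1, "offset": [-137.8, 0, -3], "spin": 12.5},
])

```text
t: 7.5
tcp_pos: [512.2, -8.3, 199.7]
orientation: [-0.2, -0.678, 0.679, 0.2]
ft_force: [0.1, 1.2, -1.1]
width: 12.5
```

```bash
cat > st.py <<'E'
from h import *
from station import r
s=r.sense();M=R.from_quat(s["orientation"]).as_matrix()
print(s["t"],s["tcp_pos"].round(1),s["ft_force"].round(1),s["torque"].round(2),s["width"],"cover yaw",np.degrees(np.arctan2(M[1,2],M[0,2]))+90,"vel",abs(s["joint_velocities"]).max().round(3),"q6",s["joints"][5])
print("offset to base",M.T@(np.array([513.6,-8.9,s["tcp_pos"][2]])-s["tcp_pos"]))
E
python3 st.py
```

```text
7.5 [512.2  -8.3 199.7] [ 0.1  1.2 -1.1] [-0.03  0.05  0.02] 12.476640651038672 cover yaw -32.889491325885544 vel 0.009 q6 1.9927596817822106
offset to base [-1.51219563e+00 -1.70252960e-05 -3.02410077e-01]
```

carry_out([
  {"jaw": 1, "offset": [-1.5, 10, -0.3], "spin": 0},
  {"jaw": 1, "offset": [-1.5, 30, -0.3], "spin": 0},
  {"jaw": 1, "offset": [-1.5, 50, -0.3], "spin": 0},
  {"jaw": 1, "offset": [-1.5, 65, -0.3], "spin": 0},
  {"jaw": 1, "offset": [-1.5, 75, -0.3], "spin": 0},
  {"jaw": 1, "offset": [-1.5, 85, -0.3], "spin": 0},
  {"jaw": 1, "offset": [-1.5, 95, -0.3], "spin": 0},
  {"jaw": 1, "offset": [-1.5, 102, -0.3], "spin": 0},
  {"jaw": 1, "offset": [-1.5, 105, -0.3], "spin": 0},
  {"jaw": 1, "offset": [-1.5, 105, -0.3], "spin": 0},
])

```text
t: 8.5
tcp_pos: [513.3, -9.0, 94.4]
orientation: [-0.2, -0.678, 0.679, 0.2]
ft_force: [0.2, -0.1, -0.7]
width: 12.5
```

```bash
python3 st.py; python3 - <<'E'
from station import r
import cv2
cv2.imwrite("pics/s2.png",cv2.resize(r.grab_frame("side")["pixels"][130:270,200:380],None,fx=4,fy=4,interpolation=2))
E
```

```text
8.5 [513.3  -9.   94.4] [ 0.2 -0.1 -0.7] [-0.01 -0.06 -0.03] 12.545379803929112 cover yaw -32.88883350695622 vel 0.01 q6 1.9921567243163194
offset to base [-0.16325915 -0.00039856 -0.21321424]
```

View pics/s2.png

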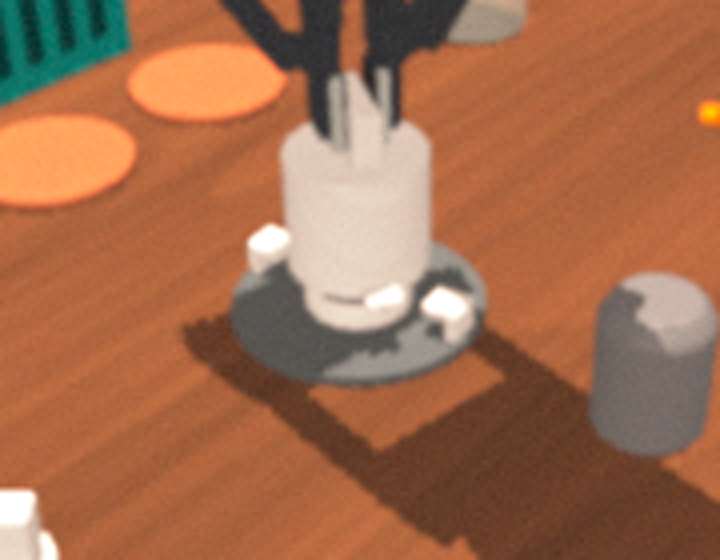

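The cover is over the canister, its ear at (385,298) is clear of the hook at (445,308), and there is no contact force. I'll lower it gently to the plate.

carry_out([
  {"jaw": 1, "offset": [-0.2, 4, -0.2], "spin": 0},
  {"jaw": 1, "offset": [-0.2, 8, -0.2], "spin": 0},
  {"jaw": 1, "offset": [-0.2, 12, -0.2], "spin": 0},
  {"jaw": 1, "offset": [-0.2, 16, -0.2], "spin": 0},
  {"jaw": 1, "offset": [-0.2, 19, -0.2], "spin": 0},
  {"jaw": 1, "offset": [-0.2, 21, -0.2], "spin": 0},
  {"jaw": 1, "offset": [-0.2, 22, -0.2], "spin": 0},
  {"jaw": 1, "offset": [-0.2, 22, -0.2], "spin": 0},
  {"jaw": 1, "offset": [-0.2, 22, -0.2], "spin": 0},
])

```text
t: 9.45
tcp_pos: [514.1, -9.0, 72.9]
orientation: [-0.2, -0.678, 0.679, 0.2]
ft_force: [-0.8, 0.8, -1.7]
width: 12.8
```

```bash
python3 st.py
```

```text
9.45 [514.1  -9.   72.9] [-0.8  0.8 -1.7] [ 0.04  0.06 -0.06] 12.754252181589523 cover yaw -32.89196303679519 vel 0.004 q6 1.9924203878317897
offset to base [ 5.16277655e-01 -1.57644308e-04  1.71168047e-01]
```

carry_out([
  {"jaw": 1, "offset": [0.4, 0.7, 0], "spin": 0},
  {"jaw": 1, "offset": [0.4, 1.2, 0], "spin": 0},
  {"jaw": 1, "offset": [0.4, 1.8, 0], "spin": 0},
  {"jaw": 1, "offset": [0.4, 1.8, 0], "spin": 0},
])

```text
t: 9.85
tcp_pos: [513.9, -8.8, 71.5]
orientation: [-0.2, -0.678, 0.679, 0.2]
ft_force: [-0.6, 0.5, 0.6]
width: 13.1
```

```bash
python3 st.py
```

```text
9.85 [513.9  -8.8  71.5] [-0.6  0.5  0.6] [0.06 0.17 0.05] 13.071438451071565 cover yaw -32.89006171536545 vel 0.001 q6 1.992720780513883
offset to base [2.06282163e-01 1.32136848e-04 2.99099491e-01]
```

carry_out([
  {"jaw": 1, "offset": [0.2, 0.6, 0.2], "spin": 0},
  {"jaw": 1, "offset": [0.2, 1.2, 0.2], "spin": 0},
  {"jaw": 1, "offset": [0.2, 1.2, 0.2], "spin": 0},
])

```text
t: 10.15
tcp_pos: [514.0, -8.7, 71.4]
orientation: [-0.2, -0.678, 0.679, 0.2]
ft_force: [-3.0, 1.8, 6.5]
width: 12.6
```

```bash
python3 st.py
```

```text
10.15 [514.   -8.7  71.4] [-3.   1.8  6.5] [ 0.11  0.58 -0.04] 12.567301979981824 cover yaw -32.89019934264962 vel 0.002 q6 1.992626875227777
offset to base [2.00567733e-01 1.62983926e-04 3.94641563e-01]
```

It is seated: z stopped at 71.4 with 6.5 N upward. Now the twist of -40.8° to align with the base at about 8°.

carry_out([
  {"jaw": 1, "offset": [0, 0.3, 0], "spin": -4},
  {"jaw": 1, "offset": [0, 0.3, 0], "spin": -9},
  {"jaw": 1, "offset": [0, 0.3, 0], "spin": -14},
  {"jaw": 1, "offset": [0, 0.3, 0], "spin": -19},
  {"jaw": 1, "offset": [0, 0.3, 0], "spin": -24},
  {"jaw": 1, "offset": [0, 0.3, 0], "spin": -29},
  {"jaw": 1, "offset": [0, 0.3, 0], "spin": -34},
  {"jaw": 1, "offset": [0, 0.3, 0], "spin": -38},
  {"jaw": 1, "offset": [0, 0.3, 0], "spin": -41},
  {"jaw": 1, "offset": [0, 0.3, 0], "spin": -41},
  {"jaw": 1, "offset": [0, 0.3, 0], "spin": -41},
])

```text
t: 11.25
tcp_pos: [514.6, -9.1, 71.4]
orientation: [0.049, -0.705, 0.706, -0.05]
ft_force: [0.3, -1.3, 1.1]
width: 12.9
```

```bash
python3 st.py; python3 - <<'E'
from h import *
from station import r
s=r.sense();f=r.grab_frame("wrist");g=f["pixels"];im=g.copy()
for q in BASE[1:3]:
    p=[512.9,-9,np.radians(7.9)];c_,s_=np.cos(p[2]),np.sin(p[2]);u=proj(f,q@np.array([[c_,-s_,0],[s_,c_,0],[0,0,1]]).T+[p[0],p[1],0],s);cv2.polylines(im,[cv2.convexHull(u.astype(np.int32))],True,(255,0,0),1)
a=cv2.resize(im[60:360,180:460],None,fx=1.4,fy=1.4,interpolation=2)
b=cv2.resize(r.grab_frame("side")["pixels"][140:245,225:355],(392,420),interpolation=2)
cv2.imwrite("pics/w6.png",np.hstack([a,b]))
E
```

```text
11.25 [514.6  -9.1  71.4] [ 0.3 -1.3  1.1] [-0.3  -0.11  0.  ] 12.89884584867122 cover yaw 8.060620464231548 vel 0.002 q6 1.2780320888658194
offset to base [ 0.96053644 -0.00192066 -0.31335404]
```

View pics/w6.png

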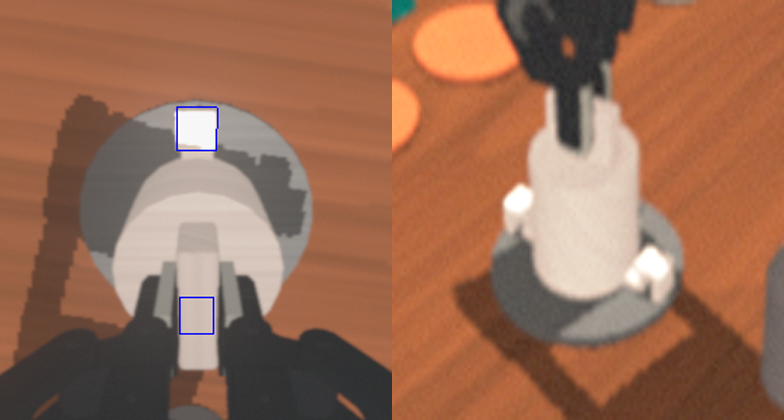

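In the wrist view the hook (177–217) is centred over the ear (181–214) and square to it, and the side view shows the ears under the hooks. I'll release and retreat.

carry_out([
  {"jaw": 0.4, "offset": [0, 0, 0], "spin": 0},
  {"jaw": 0.4, "offset": [0, 0, 0], "spin": 0},
  {"jaw": 0.4, "offset": [0, 0, 0], "spin": 0},
  {"jaw": 0.4, "offset": [0, 0, 0], "spin": 0},
  {"jaw": 0.4, "offset": [0, -5, 0], "spin": 0},
  {"jaw": 0.4, "offset": [0, -15, 0], "spin": 0},
  {"jaw": 0.4, "offset": [0, -35, 0], "spin": 0},
  {"jaw": 0.4, "offset": [0, -60, 0], "spin": 0},
  {"jaw": 0.4, "offset": [0, -90, 0], "spin": 0},
  {"jaw": 0.4, "offset": [0, -110, 0], "spin": 0},
  {"jaw": 0.4, "offset": [0, -110, 0], "spin": 0},
  {"jaw": 0.4, "offset": [0, -110, 0], "spin": 0},
])

```text
t: 12.55
tcp_pos: [514.7, -8.8, 182.0]
orientation: [0.049, -0.705, 0.706, -0.051]
ft_force: [-0.6, -0.6, -0.4]
width: 51.1
```

```bash
python3 st.py; python3 - <<'E'
from h import *
from station import r
s=r.sense();f=r.grab_frame("wrist");S=r.grab_frame("side");g=f["pixels"]
for d in r.regions_of(f,"cover_mid")[:2]:
    print(d["p"],d["point"],fit([(f,d["mask"],s)],[COVER[0],COVER[1]],[513,-9],6))
a=cv2.resize(g[90:320,210:430],(402,420),interpolation=2)
b=cv2.resize(S["pixels"][140:245,225:355],(392,420),interpolation=2)
cv2.imwrite("pics/w7.png",np.hstack([a,b]))
E
```

```text
12.55 [514.7  -8.8 182. ] [-0.6 -0.6 -0.4] [ 0.01  0.03 -0.01] 51.136032520427925 cover yaw 8.080473292067666 vel 0.035 q6 1.2776239570015813
offset to base [ 1.04853122 -0.00299354 -0.08980447]
0.63 [569.5, 285.3] (array([48.83333333,  8.5       ,  3.61666667]), np.float64(1.0))
0.61 [320.6, 186.8] (array([ 5.14480005e+02, -8.90379489e+00,  1.13451527e-01]), np.float64(0.028299905407788626))
```

View pics/w7.png

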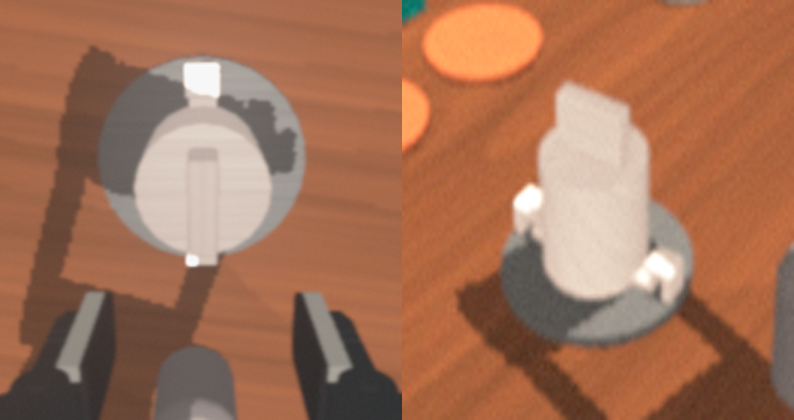

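```bash
python3 -c "
from station import r
print(r.job_done())"
```

```text
the job is handed in; nothing more can be done
None
```

The battery keeper is closed and the job is handed in, at about 12.6 s on the robot's clock. I gripped the wide cover by its fin and lowered it over the canister with the ears about 41° off the hooks. It met the plate at 6.5 N, and I then twisted it 41° and let go.

**Last checks after release:**
- **Position:** the cover stands at (514.5, -8.9), within about 2 mm of the base centre I measured at (512.9, -9.0).
- **Angle:** at release the gripper read 8.1°, and a fit to the last wrist picture gives the cover 6.5°. The base measured 7.6° to 8.3°, so I can only say they agree to within 1–2°.
- **Seating:** the height at contact matched the given seated height (TCP 71.4 mm against 71.5 mm expected).
- **Hooks:** pictures from the wrist and side show the ears under the hooks. The rear ear was mostly hidden by the fin in the wrist view, so for that one I relied on the side view.
- **Gripper:** it is clear of everything, 110 mm above where it let go.

The narrow cover, the orange look-alike and the larger canister were not handled. I took no final close look at the narrow cover.

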